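# Balance a counterweight bar on the edge and mark its pivot point

### The job

The counterweight bar on the bench (silver bar, blue cast weight at one end) is to be drilled for its pivot at its balance point. Lay it squarely and centrally across the steel edge of the green balancing stand and shift it lengthwise until, let go, it stays level on the edge alone, clear of both rubber rests; leave it so for a good second, then swing the stand's red-knobbed marker right down so that its point marks the bar over the edge, and leave bar and marker like that. Be gentle, the edge is ground: set the bar down softly with no more than a few newtons of push; do not disturb the try square, punch and tape measure.

Things in the scene. Friction and masses are not known exactly. Their poses are not given: they have to be found in the camera images.
- beam_mid (a point): Counterweight bar, loose: straight silver box section, 420 mm long over all, 30 mm wide, 20 mm high, flat underneath, flat on the bench. This point is half-way along, on the centre line, half-way up (10 mm above the underside). Own y runs along the bar towards the weight, z up. Without the weight 0.26 kg.
- weight_mid (a point): Centre of the blue cast weight on the bar: 52 mm wide, 50 mm long (beam_mid y = +160 to +210 mm), 30 mm high, underside flush with the bar's; two bolt heads rise 6 mm more. Castings differ inside, 0.08 to 0.24 kg.
- beam: The whole bar, origin on its underside below beam_mid, same axes. Its balance point lies somewhere between y = +30 and +85 mm, depending on the casting: it cannot be seen, only felt or tried.
- edge_top (a point): Middle of the top of the fulcrum edge, 75 mm above the bench, on the fixed green stand. Own x runs along the edge, towards the marker's post on the robot's side; own y across it: the bar shall lie along y. Base plate 12 mm high, x = -50 to +102, y = -80 to +80 mm. Only the marker and its post rise above the edge.
- edge: The steel fulcrum (origin 45 mm below edge_top, same axes), held in a black rubber bush that damps rocking and gives about 1 mm at the top under a lengthwise push of 2 N: 24 mm long in x, flat land 8 mm wide in y on top, steep flanks. The bar stays level only with its centre of mass over the land (+-4 mm); let go, it may rock for two seconds.
- stand: Green stand, origin on the bench below edge_top, same axes. At y = -50 and +50 mm stand the rests: posts with black rubber pads 40 mm (x) by 14 mm (y), tops 3.5 mm lower than the edge. An unbalanced bar tips about 0.07 rad and lies on one of them.
- marker_hinge (a point): Axis of the marker's hinge, on a forked post 32 mm wide at edge_top x = +85 mm, 125 mm above the bench (50 mm above the edge). Axes as edge_top; the hinge turns about y.
- marker (a joint): Angle of the marker: 0 = level over the edge, on its stop; pi/2 = straight up; starts at 1.85 to 2.0, leaning back from the edge. Stiff hinge (0.5 N m, about 5 N at the knob): stays where it is left. Grows as it is raised.
- marker_tip: The sprung scriber (origin on the marker's middle line, 33 mm above its point). It hangs from the marker, a strip 12 mm thick and 10 mm wide, 85 mm from the hinge; at joint 0 its point stands over the middle of the edge and presses a level bar with about 3 N (it touches from about 0.04 rad).
- marker_knob (a point): Centre of the red ball knob, 24 mm across, at the marker's free end, 109 mm from the hinge: about 0.23 m up and 35 mm to the robot's side of the hinge at first; with the marker down 125 mm above the bench and 24 mm beyond the edge, on its far side. Push it over with closed fingers, or pinch it and follow the arc.
- square: Try square, brown stock and steel blade, 197 x 117 x 16 mm, loose bystander.
- punch: Black centre punch, 112 mm long, loose bystander.
- tape: Yellow tape measure, 94 x 64 x 66 mm, loose bystander.

How it is judged:
On the way, in this order (a step that is already met when the one before it is completed fails the run):
1. the bar, let go, stays level on the edge alone, square to it and centred, with the marker still up, for a second (angle between beam_mid's own z axis and vertical below 0.03 rad and contact force between beam and edge above 1 N and x of edge_top in the frame of beam_mid between -0.008 and 0.008 m and z of edge_top in the frame of beam_mid between -0.013 and -0.007 m and angle between the y axis of beam_mid and the y axis of edge_top, either way round below 0.12 rad and contact force between each of the fingers, the arm and beam below 0.05 N and linear speed of beam below 0.02 m/s and angular speed of beam below 0.1 rad/s and value of joint marker above 0.7 rad), for 1 s.
2. the marker is down and its point on the bar (value of joint marker below 0.06 rad and contact force between marker_tip and beam above 0.5 N), for 0.2 s.
At the end, for the whole second after the job is handed in: The bar rests level (within 0.03 rad) and still on the edge, not on a rest, its centre line within 8 mm of the middle of the edge and square to it within 0.12 rad; the marker is down (joint below 0.06 rad) with its point pressing the bar; nothing touches the bar but the stand (all of step 2 and angle between beam_mid's own z axis and vertical below 0.03 rad and contact force between beam and edge above 1 N and x of edge_top in the frame of beam_mid between -0.008 and 0.008 m and z of edge_top in the frame of beam_mid between -0.013 and -0.007 m and angle between the y axis of beam_mid and the y axis of edge_top, either way round below 0.12 rad and contact force between each of the fingers, the arm and beam below 0.05 N and linear speed of beam below 0.02 m/s and angular speed of beam below 0.1 rad/s).
It fails at once if the bar is pressed or dropped on the edge with more than 25 N (contact force between beam and edge above 25 N).
It fails at once if a bystander is moved more than 30 mm (distance of any of square, punch, tape from where it was at the start of the episode above 0.03 m).
It also fails if it takes over 72 s, if anything falls off the work surface, if the arm or the gripper's body presses on something with over 40 N, if the wrist force passes 120 N, or if a joint passes its speed limit or range.

### The arm

A 6-joint arm with a two-finger parallel gripper is mounted at the origin on the work surface; the furniture and walls round the work are solid. World frame = base frame: x ahead of the robot, y to its left, z up, the work surface at z = 0. Lengths are in m, angles in rad, forces in N, time in s.
With the tool pointing down it reaches from about 0.3 to 0.775 m from the base axis. Payload 14.6 kg.
Tool frame: the origin (TCP) lies midway between the tips of the shut fingers; the grasp point (between the pads) lies 19 mm behind it (ctrl.grip_depth is the z of the grasp point in the tool frame, in m); z points along the fingers, y is the line along which they close (so a half turn about z gives the same grasp; the last joint's range is limited). The gripper opens to 94 mm and grips with 3 to 60 N. Pads are 16 mm wide; open, the fingers measure 119 mm over their backs; the gripper's body (75 mm by 177 mm) begins 78 mm behind the grasp point.
Start: joints at [-1.373, 0.3, 1.521, -0, 1.321, -0.067], TCP at [0.144, -0.531, 0.205] pointing down, gripper open.
Joint ranges: [-3.03, 3.03], [-0.79, 2.21], [0.23, 2.52], [-1.04, 4.18], [0, 3.07], [-2.55, 2.55]. Speed limits (rad/s): [2.22, 2.22, 2.57, 3.14, 3.14, 3.14].

### API

Orientations are given as [roll, pitch, yaw] about the fixed x, y, z axes, in that order (R = Rz(yaw) Ry(pitch) Rx(roll)).
In Python, from station import ctrl gives the robot as it stands. The module is installed in compiled form; this text tells all that it offers.
- The arm moves only by the tool carry_out, never from a script. Its argument "commands" is a list of rows, each a list of 3 entries, a list of its own where there are three numbers: the closure, from 0 (fully open) to 1 (shut), then the shift along the tool's x, y, z in mm, then the turn, a rotation vector about the tool's x, y, z in rad. In form: [[gripper, [tx, ty, tz], [wx, wy, wz]], ...]. A call has 1 to 10 rows; each row shifts and turns the commanded pose from where the row before left it, along the tool's axes as they then stand; what a row does not reach is not made up. A row lasts 1/8 s, in which the tool goes at most 62.5 mm and 10.7 degrees, less where a joint would pass 70% of its speed; a pose out of reach is approached as far as the arm can. A call with a gripper value outside its range is refused whole. The fingers move at their own pace and stop on an object; "squeeze" is the grip in N (left out, the last holds). Time passes only in rows, so rows that do not move let the fingers close. It gives the time, the measured TCP pose, the force, the opening and the grip force at its end, in the units of the state.
- ctrl.get_obs(): the state, without advancing time (a new reading comes with each control period).
- ctrl.camera(name): name is "side" or "top" or "wrist"; returns a dict with "img" (400x640x3 uint8, blue, green, red), "camera_matrix" (3x3 intrinsics, pixels), "k1" (the pictures are not rectified: a ray, as slopes to the right and down, at radius r is drawn at 1 + k1 r^2 times it, then the intrinsics apply), "rvec" (rotation vector, rad) and "tvec" (3), from world to camera coordinates, as OpenCV has them. Camera axes: x right, y down, z forward; pixel columns grow to the right and rows downward; lengths in m; the calibration is good to about 2 mm. A picture is of the moment at which its call begins. There is no depth.
- ctrl.hand_in(): hands the job in; it is judged then, once.
Trained networks look in the newest picture that a camera, given by its name, has taken for a name from the list of things; names that differ only in an ending like _2 or _b are one class to them, and where a whole thing is asked for, a point or a joint stands for the part that bears it (a point fixed in the world has none). Each returns a list of dicts, best first, with "score" (0 to 1); they miss things now and then, are a little off and sometimes report something else, mostly with a low value. They report only what shows in the picture. A call takes as long as a camera call.
- ctrl.outline_of(thing, camera): "region" (400x640 bool, what is visible of it).
- ctrl.place_of(thing, camera): "at" ([x, y, z] in m, in world coordinates, good to about 4 mm: a listed point, or the origin of a listed thing).
The state is a dict: "time_s": time; "qpos": joint angles; "joint_vel": joint speeds; "tau": joint torques, N m; "ee_pos": TCP position; "eef_rot": TCP orientation; "force": force on the tool from outside, world axes, zero at the start; "moment": the same for the moment, N m; "grip_width": finger opening in m; "grip_force": force on a finger pad.
Only numpy, scipy, OpenCV 4.12 (cv2) and the standard library are available. Lean on these libraries where they do the work, as an engineer would, in place of code of your own. Each camera call takes 0.05 s, during which the arm holds its last target. There are 200 camera calls.

## Working session

There is one attempt and no reset: what is moved stays moved. The work goes in short steps, Python scripts to look and compute and a tool call to move; the robot and the scene stay as the last step left them, time stands still between calls to the robot, and variables do not carry over. Pictures are saved under pics/ and viewed, at most 10 in all, crops included, and the job is handed in when it is done.

Besides the shell and the picture viewer there is one more tool, called after "Request:" as name(argument=value, ...) on one line, values as JSON. carry_out: Moves the arm, as the interface text tells. Its arguments: {"type":"object","properties":{"commands":{"type":"array","items":{"type":"array"}},"squeeze":{"type":"number"}},"required":["commands"]}

```bash
mkdir -p pics; cat > h.py <<'E'
import numpy as np, cv2
from station import ctrl
def pic(cam,name):
    c=ctrl.camera(cam); cv2.imwrite(f'pics/{name}.png',c['img']); return c
def pl(t,cam):
    r=ctrl.place_of(t,cam)
    return [(np.round(d['at'],4).tolist(),round(float(d['score']),2)) for d in r[:2]]
E
python3 - <<'E'
from h import *
a=pic('top','top1');b=pic('side','side1')
cv2.imwrite('pics/both.png',cv2.resize(np.vstack([a['img'],b['img']]),(480,600)))
for cam in('top','side'):
    for t in['beam_mid','weight_mid','beam','edge_top','stand','marker_hinge','marker_knob','square','punch','tape']: print(cam,t,pl(t,cam))
o=ctrl.get_obs();print(o['time_s'],o['ee_pos'],o['eef_rot'],o['force'],ctrl.grip_depth)
E
```

```text
top beam_mid [([0.4133, -0.2424, 0.0116], 0.97)]
top weight_mid [([0.3349, -0.4129, 0.0184], 0.71), ([0.465, 0.1331, 0.1259], 0.18)]
top beam [([0.412, -0.2495, 0.0013], 0.71)]
top edge_top [([0.547, 0.1334, 0.0753], 0.54)]
top stand [([0.5497, 0.1348, 0.0005], 0.6), ([0.4119, -0.2451, 0.0096], 0.19)]
top marker_hinge [([0.4645, 0.1328, 0.1244], 0.85)]
top marker_knob [([0.4192, 0.1379, 0.2239], 0.48)]
top square [([0.5596, 0.4014, -0.0051], 0.89)]
top punch [([0.5694, -0.3417, 0.0004], 0.61), ([0.4657, 0.1358, 0.1269], 0.42)]
top tape [([0.3692, 0.2899, -0.0008], 0.64)]
side beam_mid [([0.4157, -0.2475, 0.008], 0.86)]
side weight_mid [([0.5509, 0.1309, 0.0005], 0.74), ([0.3283, -0.4143, 0.0109], 0.52)]
side beam [([0.4101, -0.2478, -0.0016], 0.84), ([0.5467, 0.1342, 0.0265], 0.4)]
side edge_top []
side stand [([0.5517, 0.134, -0.0019], 0.73), ([0.4114, -0.2494, -0.0006], 0.32)]
side marker_hinge [([0.4647, 0.1337, 0.1244], 0.82)]
side marker_knob [([0.4213, 0.1403, 0.2236], 0.46)]
side square [([0.5585, 0.4054, -0.0025], 0.92)]
side punch [([0.5686, -0.3372, -0.0016], 0.4)]
side tape [([0.3706, 0.2922, -0.0048], 0.44)]
1.1 [ 0.14393862 -0.53082376  0.20544215] [-3.14156404e+00 -9.46275179e-06  2.64814229e-01] [ 1.02146804  0.49713769 -0.43577168] -0.0188
```

View pics/top1.png

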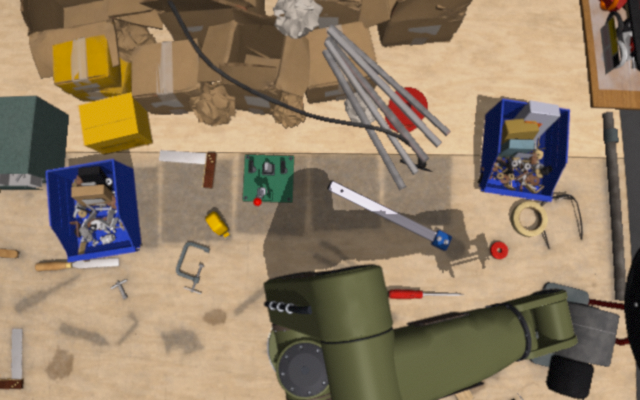

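View pics/side1.png

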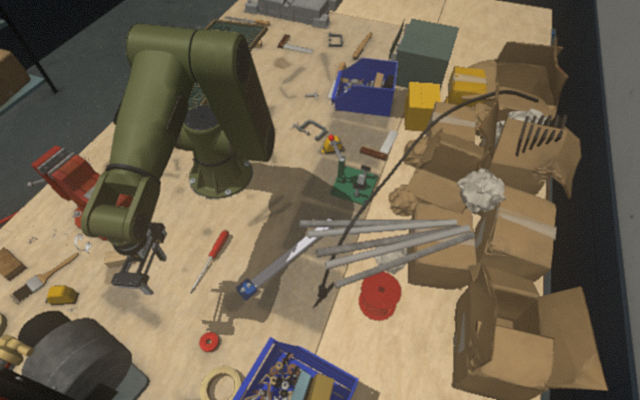

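Top: the bar runs from (330,183) to the blue weight at (440,238). The stand is at (268,178) with its red knob at (257,201), square at (190,165), tape at (217,223). Side confirms this. The network positions agree with the stated heights and sizes. Next I'll go above the bar.

```bash
cat >> h.py <<'E'
from scipy.spatial.transform import Rotation as R
def plan(pos,yaw,n,grip=0,start=None):
    """rows for straight move to pos / tool down with yaw"""
    o=ctrl.get_obs()
    p,r=start or (np.array(o['ee_pos']),R.from_euler('xyz',o['eef_rot']))
    q=R.from_euler('xyz',[np.pi,0,yaw]); rows=[]
    step=(np.array(pos)-p)/n; rv=(r.inv()*q).as_rotvec()/n
    for i in range(n):
        t=np.round(r.inv().apply(np.array(pos)-p)/(n-i)*1000,1); w=np.round((r.inv()*q).as_rotvec()/(n-i),3)
        p=p+r.apply(t/1000); r=r*R.from_rotvec(w); rows.append([grip,t.tolist(),w.tolist()])
    print(rows); return p,r
def state():
    o=ctrl.get_obs();print(round(o['time_s'],2),*[np.round(o[k],4).tolist() for k in('ee_pos','eef_rot','force','moment','grip_width','grip_force')])
E
python3 - <<'E'
from h import *
plan([.387,-.301,.2],1.124,9)
E
```

```text
[[0, [32.7, -17.6, 0.6], [-0.0, -0.0, -0.095]], [0, [34.3, -14.4, 0.6], [-0.0, -0.0, -0.096]], [0, [35.5, -11.0, 0.6], [-0.0, -0.0, -0.095]], [0, [36.4, -7.6, 0.6], [-0.0, -0.0, -0.096]], [0, [36.9, -4.1, 0.6], [-0.0, -0.0, -0.095]], [0, [37.2, -0.6, 0.6], [-0.0, -0.0, -0.096]], [0, [37.0, 3.0, 0.6], [-0.0, -0.0, -0.095]], [0, [36.6, 6.5, 0.6], [-0.0, -0.0, -0.096]], [0, [35.8, 9.9, 0.6], [-0.0, -0.0, -0.095]]]
```

Request:
carry_out(commands=[[0,[32.7,-17.6,0.6],[0,0,-0.095]],[0,[34.3,-14.4,0.6],[0,0,-0.096]],[0,[35.5,-11,0.6],[0,0,-0.095]],[0,[36.4,-7.6,0.6],[0,0,-0.096]],[0,[36.9,-4.1,0.6],[0,0,-0.095]],[0,[37.2,-0.6,0.6],[0,0,-0.096]],[0,[37,3,0.6],[0,0,-0.095]],[0,[36.6,6.5,0.6],[0,0,-0.096]],[0,[35.8,9.9,0.6],[0,0,-0.095]],[0,[0,0,0],[0,0,0]]])

```text
time_s: 2.35
ee_pos: [0.3881, -0.2997, 0.2]
eef_rot: [3.142, -0.0, 1.127]
force: [-0.9, -0.5, -0.1]
grip_width: 0.0941
grip_force: 0.0
```

```bash
python3 - <<'E'
from h import *
state()
c=pic('wrist','w1')
for t in['beam_mid','weight_mid','beam']: print(t,pl(t,'wrist'))
def toworld(c,uv,z):
    K=c['camera_matrix'];d=np.array([c['k1'],0,0,0.])
    n=cv2.undistortPoints(np.float64(uv).reshape(-1,1,2),K,d).reshape(-1,2)
    Rm=cv2.Rodrigues(np.float64(c['rvec']))[0];C=-Rm.T@np.ravel(c['tvec'])
    D=np.c_[n,np.ones(len(n))]@Rm
    return C+D*((z-C[2])/D[:,2])[:,None]
r=ctrl.outline_of('beam','wrist')
m=r[0]['region'];print(r[0]['score'],m.sum())
v,u=np.nonzero(m);w=toworld(c,np.c_[u,v],.02)[:,:2]
d0=np.array([.432,.902]);
# central line fit: bins along bar excluding weight
s=(w-w.mean(0))@d0;k=(w-w.mean(0))@np.array([-d0[1],d0[0]])
b=np.arange(s.min()+.02,s.max()-.02,.01)
L=np.array([(x,k[abs(s-x)<.005].min(),k[abs(s-x)<.005].max()) for x in b]);wd=L[:,2]-L[:,1]
print(np.round(L,3).tolist());ok=wd<.036
f=np.polyfit(L[ok,0],L[ok,1:].mean(1),1);print(f,w.mean(0))
print('axis pt',w.mean(0)+f[1]*np.array([-d0[1],d0[0]]),'yaw',np.arctan2(.902,.432)+f[0])
E
```

```text
2.35 [0.3881, -0.2997, 0.2] [3.1415, -0.0002, 1.1274] [-0.8744, -0.5265, -0.0679] [-0.0336, -0.0621, -0.0184] 0.0941 0.0
beam_mid [([0.4142, -0.247, 0.0076], 0.63)]
weight_mid [([0.3301, -0.409, 0.0154], 0.85)]
beam [([0.4118, -0.2429, -0.0006], 0.59)]
0.68 8705
[[-0.146, -0.025, 0.027], [-0.136, -0.025, 0.027], [-0.126, -0.025, 0.026], [-0.116, -0.02, 0.023], [-0.106, -0.014, 0.015], [-0.096, -0.014, 0.015], [-0.086, -0.014, 0.014], [-0.076, -0.014, 0.014], [-0.066, -0.014, 0.015], [-0.056, -0.013, 0.015], [-0.046, -0.014, 0.015], [-0.036, -0.014, 0.015], [-0.026, -0.014, 0.014], [-0.016, -0.014, 0.014], [-0.006, -0.014, 0.014], [0.004, -0.015, 0.014], [0.014, -0.015, 0.014], [0.024, -0.015, 0.014], [0.034, -0.015, 0.014], [0.044, -0.015, 0.014], [0.054, -0.014, 0.014], [0.064, -0.014, 0.013], [0.074, -0.014, 0.014], [0.084, -0.014, 0.014], [0.094, -0.015, 0.013], [0.104, -0.015, 0.013], [0.114, -0.016, 0.013], [0.124, -0.016, 0.012], [0.134, -0.015, 0.013]]
[-0.00705535 -0.00011892] [ 0.39635324 -0.2803713 ]
axis pt [ 0.39646051 -0.28042268] yaw 1.1170863692387993
```

View pics/w1.png

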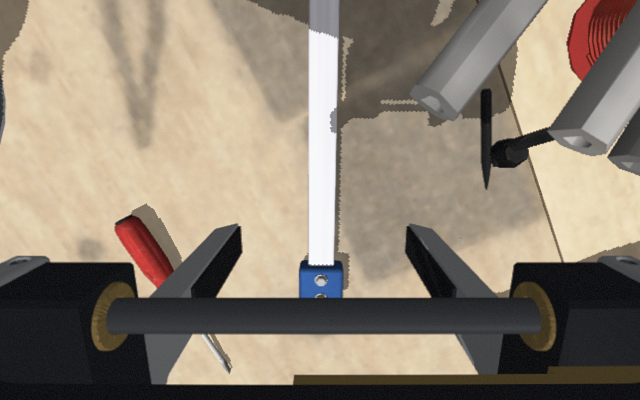

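The wrist view shows the bar running up the picture at u≈325, with the weight at (321,280) and the punch at (487,140), clear. The bar axis yaw comes out at 1.117. I'll grasp about 5 mm off-middle on the end away from the weight.

```bash
python3 - <<'E'
from h import *
s=plan([.4162,-.24,.1],1.117,4)
plan([.4162,-.24,.004],1.117,4,0,s)
E
```

```text
[[0, [17.1, 0.0, 25.0], [0.0, 0.0, 0.001]], [0, [17.1, 0.0, 25.0], [0.0, 0.0, 0.001]], [0, [17.1, 0.0, 25.0], [0.0, 0.0, 0.002]], [0, [17.2, -0.0, 25.1], [0.0, 0.0, 0.001]]]
[[0, [-0.0, -0.0, 24.0], [0.0, 0.0, 0.0]], [0, [-0.0, -0.0, 24.0], [0.0, 0.0, 0.0]], [0, [-0.0, -0.0, 24.0], [0.0, 0.0, 0.0]], [0, [-0.0, -0.0, 24.0], [0.0, 0.0, 0.0]]]
```

Request:
carry_out(commands=[[0,[17.1,0,25],[0,0,0.001]],[0,[17.1,0,25],[0,0,0.001]],[0,[17.1,0,25],[0,0,0.002]],[0,[17.2,0,25.1],[0,0,0.001]],[0,[0,0,24],[0,0,0]],[0,[0,0,24],[0,0,0]],[0,[0,0,24],[0,0,0]],[0,[0,0,24],[0,0,0]],[0,[0,0,0],[0,0,0]],[0,[0,0,0],[0,0,0]]], squeeze=60)

```text
time_s: 3.85
ee_pos: [0.4169, -0.2399, 0.0048]
eef_rot: [3.141, 0.0, 1.118]
force: [0.5, 0.9, 1.3]
grip_width: 0.0937
grip_force: 0.0
```

```bash
cat >> h.py <<'E'
def avg(n=12):
    F=[];M=[]
    for i in range(n):
        ctrl.camera('wrist');o=ctrl.get_obs();F.append(o['force']);M.append(o['moment'])
    F,M=np.array(F),np.array(M)
    print('F',F.mean(0).round(3),'sd',F.std(0).round(3),'M',M.mean(0).round(4),'sd',M.std(0).round(4));return F.mean(0),M.mean(0)
E
python3 - <<'E'
from h import *
state();r=avg();state();np.save('free.npy',r)
E
```

```text
3.85 [0.4169, -0.2399, 0.0048] [3.1407, 0.0001, 1.118] [0.4655, 0.8812, 1.3427] [-0.0031, -0.0682, 0.0261] 0.0937 0.0
F [ 0.177 -0.146 -0.27 ] sd [0.661 0.519 0.43 ] M [-0.0383 -0.0538  0.0038] sd [0.0172 0.0256 0.0207]
4.45 [0.4167, -0.2393, 0.004] [-3.1416, -0.0, 1.1188] [-0.2945, -0.2857, -0.616] [-0.0362, -0.0833, 0.008] 0.0942 0.0
```

Request:
carry_out(commands=[[1,[0,0,0],[0,0,0]],[1,[0,0,0],[0,0,0]],[1,[0,0,0],[0,0,0]],[1,[0,0,0],[0,0,0]],[1,[0,0,0],[0,0,0]],[1,[0,0,0],[0,0,0]],[1,[0,0,-15],[0,0,0]],[1,[0,0,-25],[0,0,0]],[1,[0,0,-25],[0,0,0]],[1,[0,0,-15],[0,0,0]]], squeeze=60)

```text
time_s: 5.7
ee_pos: [0.4168, -0.2394, 0.0856]
eef_rot: [3.14, 0.0, 1.119]
force: [0.5, -0.9, -4.6]
grip_width: 0.0288
grip_force: 60.0
```

Request:
carry_out(commands=[[1,[0,0,-20],[0,0,0]],[1,[0,0,-20],[0,0,0]],[1,[0,0,-10],[0,0,0]],[1,[0,0,0],[0,0,0]]])

```text
time_s: 6.2
ee_pos: [0.4167, -0.2393, 0.1341]
eef_rot: [3.141, 0.0, 1.119]
force: [1.1, -0.8, -4.2]
grip_width: 0.0288
grip_force: 60.0
```

```bash
python3 - <<'E'
from h import *
state();F,M=avg(20);f,m=np.load('free.npy');dF=F-f;dM=M-m
yaw=1.1185;W=-dF[2];r=np.array([dM[1],-dM[0]])/W
print(dF,dM,'W',W,'r',r,'along',r@[np.cos(yaw),np.sin(yaw)],'perp',r@[-np.sin(yaw),np.cos(yaw)])
Mh=dM@[-np.sin(yaw),np.cos(yaw),0]
c=Mh
for w in(.08,.12,.16,.2,.24): print(w,(.26+w)*9.81,'com b',.185*w/(.26+w))
pic('side','s2');cv2.imwrite('pics/s2c.png',cv2.resize(cv2.imread('pics/s2.png')[130:330,180:440],None,fx=3,fy=3))
print(pl('beam_mid','side'),pl('weight_mid','side'))
ctrl.camera('top');print(pl('beam_mid','top'),pl('weight_mid','top'))
E
```

```text
6.2 [0.4167, -0.2393, 0.1341] [3.1411, 0.0, 1.1188] [1.0917, -0.8294, -4.2075] [0.2148, -0.1942, -0.0383] 0.0288 59.9956
F [ 0.052 -0.036 -4.172] sd [0.454 0.506 0.415] M [ 0.1846 -0.1709 -0.0053] sd [0.0309 0.022  0.033 ]
[-0.12497757  0.10987475 -3.90126605] [ 0.2228783  -0.11709007 -0.00905566] W 3.9012660529272845 r [-0.03001335 -0.05712974] along -0.06450190572061078 perp 0.002027856843217501
0.08 3.3354000000000004 com b 0.04352941176470588
0.12 3.7278000000000002 com b 0.05842105263157894
0.16 4.1202000000000005 com b 0.07047619047619047
0.2 4.512600000000001 com b 0.08043478260869565
0.24 4.905 com b 0.08879999999999999
[([0.4157, -0.2499, 0.128], 0.82)] [([0.3309, -0.4128, 0.1232], 0.66)]
[] [([0.333, -0.4124, 0.1279], 0.74)]
```

View pics/s2c.png

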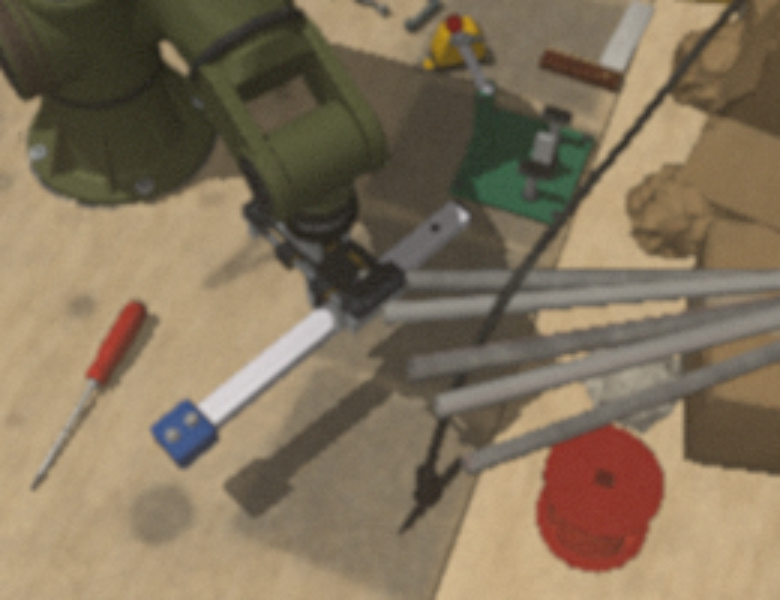

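The side crop shows the bar held level and clear of the bench, with the screwdriver untouched. W≈3.9 N and the CoM sits about 65 mm from the grip towards the weight. That fits the model: 3.8 N gives c≈61 mm. Next: the stand's exact position and yaw from its green base plate.

```bash
cat >> h.py <<'E'
def toworld(c,uv,z):
    n=cv2.undistortPoints(np.float64(uv).reshape(-1,1,2),c['camera_matrix'],np.array([c['k1'],0,0,0.])).reshape(-1,2)
    Rm=cv2.Rodrigues(np.float64(c['rvec']))[0];C=-Rm.T@np.ravel(c['tvec'])
    D=np.c_[n,np.ones(len(n))]@Rm
    return C+D*((z-C[2])/D[:,2])[:,None]
E
python3 - <<'E'
from h import *
for cam in('top','side'):
    c=ctrl.camera(cam);o=ctrl.outline_of('stand',cam)
    hsv=cv2.cvtColor(c['img'],cv2.COLOR_BGR2HSV)
    g=cv2.inRange(hsv,(55,90,30),(95,255,255))
    m=cv2.dilate(o[0]['region'].astype('u1'),np.ones((9,9)))*g
    m=cv2.morphologyEx(m,cv2.MORPH_CLOSE,np.ones((3,3)))
    v,u=np.nonzero(m);w=toworld(c,np.c_[u,v],.012)[:,:2]
    print(cam,len(u),cv2.minAreaRect((w*1000).astype(np.float32)))
    print(pl('edge_top',cam),pl('stand',cam),pl('marker_hinge',cam),pl('edge',cam))
plan([.4167,-.2393,.28],1.119,3,1)
E
```

```text
top 1735 ((526.0795288085938, 134.93536376953125), (155.4936065673828, 148.47885131835938), 88.89546966552734)
[([0.549, 0.1403, 0.0738], 0.59)] [([0.5492, 0.132, 0.0017], 0.55), ([0.4332, 0.1401, 0.204], 0.52)] [([0.4668, 0.1345, 0.1269], 0.65), ([0.5491, 0.1335, -0.0007], 0.6)] [([0.5542, 0.1341, 0.0324], 0.52)]
side 324 ((543.2552490234375, 126.85807037353516), (165.47703552246094, 109.74406433105469), 73.03899383544922)
[] [([0.5471, 0.1334, -0.0011], 0.74)] [([0.4642, 0.1356, 0.1237], 0.68)] [([0.5496, 0.1333, 0.0274], 0.61)]
[[1, [0.0, 0.0, -48.7], [-0.0, 0.0, -0.0]], [1, [0.0, 0.0, -48.7], [-0.0, 0.0, -0.0]], [1, [0.0, 0.0, -48.7], [-0.0, 0.0, -0.0]]]
```

Request:
carry_out(commands=[[1,[0,0,-35],[0,0,0]],[1,[0,0,-40],[0,0,0]],[1,[0,0,-40],[0,0,0]],[1,[0,0,-31],[0,0,0]],[1,[0,0,0],[0,0,0]]])

```text
time_s: 8.72
ee_pos: [0.4172, -0.2397, 0.2815]
eef_rot: [3.138, 0.001, 1.119]
force: [0.6, -0.4, -4.2]
grip_width: 0.0291
grip_force: 60.0
```

```bash
python3 - <<'E'
from h import *
state()
s=plan([.4836,-.02,.28],1.34,7,1)
s=plan([.5505,.1985,.28],1.56,7,1,s)
plan([.5505,.1985,.11],1.56,6,1,s)
E
```

```text
8.72 [0.4172, -0.2397, 0.2815] [3.1378, 0.0006, 1.1188] [0.6015, -0.4183, -4.2389] [0.18, -0.1709, -0.0041] 0.0291 59.9958
[[1, [32.4, -5.2, 0.2], [0.001, 0.0, -0.032]], [1, [32.5, -4.1, 0.2], [0.0, 0.0, -0.032]], [1, [32.6, -3.1, 0.2], [0.001, 0.0, -0.031]], [1, [32.7, -2.1, 0.2], [0.0, 0.0, -0.032]], [1, [32.8, -1.0, 0.2], [0.001, 0.0, -0.031]], [1, [32.8, -0.0, 0.1], [0.0, 0.0, -0.032]], [1, [32.8, 1.0, 0.2], [0.001, 0.001, -0.031]]]
[[1, [32.6, 2.2, -0.0], [-0.0, -0.0, -0.031]], [1, [32.5, 3.2, -0.0], [-0.0, -0.0, -0.032]], [1, [32.4, 4.2, -0.0], [-0.0, -0.0, -0.031]], [1, [32.2, 5.2, -0.0], [-0.0, -0.0, -0.032]], [1, [32.0, 6.2, -0.0], [-0.0, -0.0, -0.031]], [1, [31.8, 7.2, -0.0], [-0.0, -0.0, -0.032]], [1, [31.6, 8.2, -0.0], [-0.0, -0.0, -0.031]]]
[[1, [-0.0, 0.0, 28.3], [-0.0, -0.0, -0.0]], [1, [-0.0, 0.0, 28.3], [-0.0, -0.0, -0.0]], [1, [-0.0, 0.0, 28.3], [-0.0, -0.0, -0.0]], [1, [-0.0, 0.0, 28.4], [-0.0, -0.0, -0.0]], [1, [-0.0, 0.1, 28.3], [-0.0, -0.0, -0.0]], [1, [-0.0, 0.0, 28.4], [-0.0, -0.0, -0.0]]]
```

Request:
carry_out(commands=[[1,[32.4,-5.2,0],[0,0,-0.032]],[1,[32.5,-4.1,0],[0,0,-0.032]],[1,[32.6,-3.1,0],[0,0,-0.031]],[1,[32.7,-2.1,0],[0,0,-0.032]],[1,[32.8,-1,0],[0,0,-0.031]],[1,[32.8,0,0],[0,0,-0.032]],[1,[32.8,1,0],[0,0,-0.031]]])

```text
time_s: 9.6
ee_pos: [0.4829, -0.0185, 0.278]
eef_rot: [-3.139, 0.0, 1.341]
force: [0.5, -0.4, -4.0]
grip_width: 0.0288
grip_force: 60.0
```

Request:
carry_out(commands=[[1,[32.6,2.2,0],[0,0,-0.031]],[1,[32.5,3.2,0],[0,0,-0.032]],[1,[32.4,4.2,0],[0,0,-0.031]],[1,[32.2,5.2,0],[0,0,-0.032]],[1,[32,6.2,0],[0,0,-0.031]],[1,[31.8,7.2,0],[0,0,-0.032]],[1,[31.6,8.2,0],[0,0,-0.031]],[1,[0,0,0],[0,0,0]]])

```text
time_s: 10.6
ee_pos: [0.5497, 0.2004, 0.2772]
eef_rot: [-3.138, 0.001, 1.562]
force: [-0.4, -0.1, -4.2]
grip_width: 0.0288
grip_force: 60.0
```

```bash
python3 - <<'E'
from h import *
state()
F,M=avg(16);f,m=np.load('free.npy');dF=F-f
# free moment was taken at yaw 1.118: rotate sensor bias guess both ways
for a in(0,1.56-1.1185):
    m2=R.from_euler('z',a).apply(m);d=M-m2;print('r',d[1]/3.83,-d[0]/3.83)
c=pic('wrist','w3')
for t in['edge_top','stand','marker_hinge','marker_knob','edge','beam_mid','weight_mid']: print(t,pl(t,'wrist'))
E
```

```text
10.6 [0.5497, 0.2004, 0.2772] [-3.1385, 0.0007, 1.5622] [-0.3618, -0.0618, -4.2231] [0.2261, -0.0451, 0.0132] 0.0288 59.9951
F [ 0.094 -0.239 -4.063] sd [0.501 0.432 0.419] M [ 0.2279 -0.0898 -0.007 ] sd [0.0319 0.0275 0.0209]
r -0.00937981069831491 -0.06948738036006205
r -0.006459325396053219 -0.06252321826221754
edge_top []
stand []
marker_hinge [([0.4658, 0.139, 0.1273], 0.66)]
marker_knob []
edge []
beam_mid [([0.5505, 0.1889, 0.2737], 0.66)]
weight_mid []
```

View pics/w3.png

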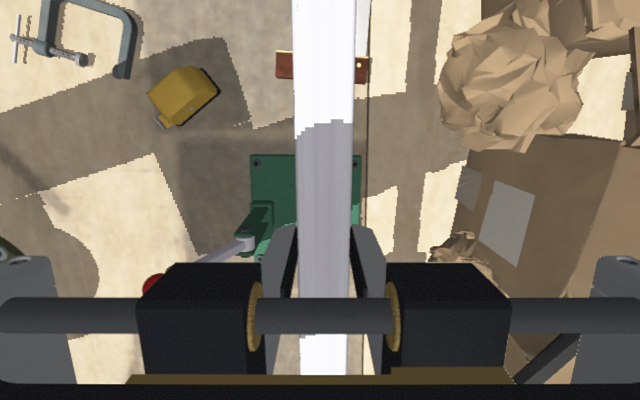

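The wrist view shows the bar along the centre and the plate's far edge at row 155, from corner (250,155) to (361,155). The square is at (320,67), the tape at (183,95) and the marker at (200,255). I'll compute the stand position from those two corners.

```bash
python3 - <<'E'
from h import *
c=ctrl.camera('wrist');w=toworld(c,[(250,155),(361,155)],.012);print(w,np.linalg.norm(w[1]-w[0]))
d=(w[1]-w[0])[:2];d/=np.linalg.norm(d);n=np.array([d[1],-d[0]])
print('edge est',w.mean(0)[:2]+d*.026+n*.08,'yaw',np.arctan2(d[1],d[0]));state()
plan([.5505,.1985,.11],1.56,5,1)
E
```

```text
[[0.45170176 0.21559309 0.012     ]
 [0.60078953 0.21385352 0.012     ]] 0.14909792000511662
edge est [0.55131048 0.1344254 ] yaw -0.01166761856022203
11.85 [0.5499, 0.1989, 0.2799] [-3.1416, -0.0, 1.5598] [0.1787, 0.132, -4.5074] [0.2504, -0.0463, -0.0239] 0.0289 59.9953
[[1, [-0.1, 0.1, 34.0], [-0.0, -0.0, -0.0]], [1, [-0.1, 0.1, 34.0], [-0.0, -0.0, -0.0]], [1, [-0.1, 0.1, 34.0], [-0.0, -0.0, -0.0]], [1, [-0.0, 0.1, 34.0], [-0.0, -0.0, -0.0]], [1, [-0.1, 0.2, 33.9], [-0.0, -0.0, -0.0]]]
```

Request:
carry_out(commands=[[1,[0,0.5,34],[0,0,0]],[1,[0,0,40],[0,0,0]],[1,[0,0,40],[0,0,0]],[1,[0,0,40],[0,0,0]],[1,[0,0,25],[0,0,0]],[1,[0,0,12],[0,0,0]],[1,[0,0,4],[0,0,0]],[1,[0,0,0],[0,0,0]],[1,[0,0,0],[0,0,0]]])

```text
time_s: 12.98
ee_pos: [0.5507, 0.1992, 0.0867]
eef_rot: [3.14, -0.001, 1.56]
force: [-6.5, 1.8, 5.1]
grip_width: 0.0286
grip_force: 60.1
```

```bash
python3 - <<'E'
from h import *
state();avg(8);state()
E
```

```text
12.97 [0.5507, 0.1992, 0.0867] [3.1404, -0.0007, 1.5597] [-6.4559, 1.8221, 5.0572] [0.0454, 1.1334, -0.2818] 0.0286 60.1338
F [-5.367  1.743  4.352] sd [0.43  0.39  0.614] M [ 0.0424  1.1238 -0.3392] sd [0.0271 0.0256 0.0303]
13.38 [0.5507, 0.1992, 0.0867] [3.1403, -0.0008, 1.5597] [-4.9655, 2.1642, 4.0355] [0.0708, 1.1263, -0.3026] 0.029 60.1323
```

Unexpected contact: Fx −5 N and about 8 N up while still above the edge. I'll look before doing anything.

```bash
python3 - <<'E'
from h import *
c=ctrl.camera('side');d=ctrl.camera('top');e=ctrl.camera('wrist')
a=cv2.resize(c['img'][110:230,270:430],None,fx=4.5,fy=4.5,interpolation=cv2.INTER_CUBIC)[:,:720]
cv2.imwrite('pics/s4.png',a)
cv2.imwrite('pics/w4.png',e['img'])
E
```

```text
(no output)
```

View pics/s4.png

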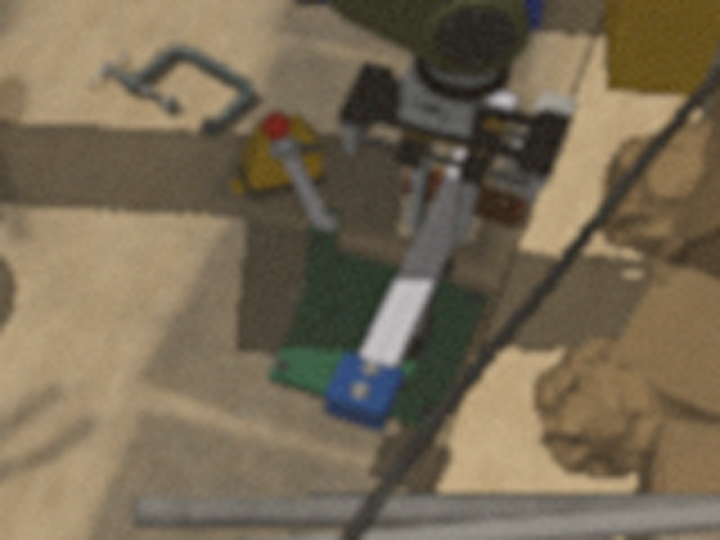

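View pics/w4.png

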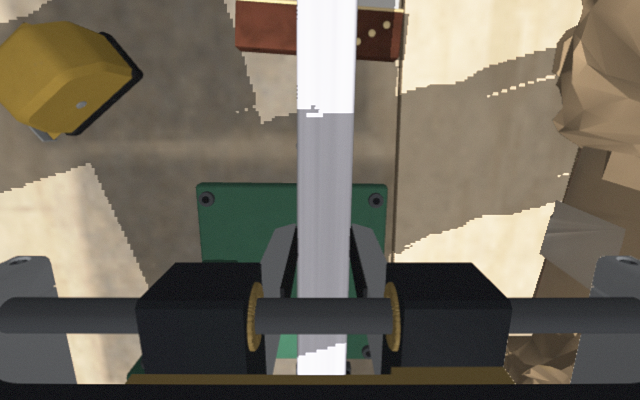

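The side crop shows the bar over the stand, with the marker (knob (275,128), hinge (325,225)) looking free of the gripper. The wrist view shows no obstruction on the +x side. I'll back off 10 mm and check where the contact is.

Request:
carry_out(commands=[[1,[0,0,-5],[0,0,0]],[1,[0,0,-5],[0,0,0]],[1,[0,0,0],[0,0,0]],[1,[0,0,0],[0,0,0]]])

```text
time_s: 14.02
ee_pos: [0.5504, 0.1988, 0.0948]
eef_rot: [-3.142, 0.0, 1.56]
force: [-0.0, 0.0, -3.4]
grip_width: 0.0292
grip_force: 60.0
```

```bash
python3 - <<'E'
from h import *
state();avg(8)
for cam in('side','top'):
    ctrl.camera(cam)
    for t in('marker_knob','marker_tip','marker_hinge','weight_mid','beam_mid','edge_top'):print(cam,t,pl(t,cam))
state()
E
```

```text
14.03 [0.5504, 0.1988, 0.0948] [-3.1415, 0.0, 1.5598] [-0.0021, 0.0431, -3.4241] [0.2273, -0.1044, 0.0175] 0.0292 59.9953
F [ 0.16   0.219 -4.108] sd [0.452 0.563 0.462] M [ 0.2334 -0.0844 -0.015 ] sd [0.0173 0.02   0.0314]
side marker_knob [([0.3723, 0.2914, -0.0021], 0.71), ([0.4212, 0.1402, 0.2274], 0.66)]
side marker_tip [([0.4198, 0.1418, 0.2221], 0.63), ([0.4662, 0.1331, 0.1244], 0.18)]
side marker_hinge [([0.4631, 0.1362, 0.1211], 0.87)]
side weight_mid [([0.5465, 0.0061, 0.0846], 0.51)]
side beam_mid [([0.5512, 0.191, 0.0883], 0.59)]
side edge_top []
top marker_knob [([0.4196, 0.1385, 0.2245], 0.42)]
top marker_tip [([0.5507, 0.006, 0.0863], 0.56)]
top marker_hinge [([0.4656, 0.1353, 0.1226], 0.83)]
top weight_mid [([0.5499, 0.005, 0.0861], 0.83)]
top beam_mid [([0.5518, 0.1931, 0.0914], 0.93)]
top edge_top []
15.12 [0.5504, 0.1988, 0.0949] [-3.1415, 0.0, 1.5598] [-0.0644, 1.0304, -4.2471] [0.2157, -0.0659, -0.0145] 0.0282 59.9953
```

The network heights show the bar slipped in the grip: it hangs about 10 mm lower and droops about 0.05 rad towards the weight. So that contact was most likely the bar touching the edge. I'll level it by pitching the tool and come down in small steps.

Request:
carry_out(commands=[[1,[0,0,0],[0,-0.025,0]],[1,[0,0,0],[0,-0.025,0]],[1,[0,0,1],[0,0,0]],[1,[0,0,1],[0,0,0]],[1,[0,0,1],[0,0,0]],[1,[0,0,0],[0,0,0]]])

```text
time_s: 15.88
ee_pos: [0.5504, 0.1986, 0.0919]
eef_rot: [-3.141, 0.05, 1.56]
force: [0.4, 0.9, -3.9]
grip_width: 0.0288
grip_force: 60.0
```

```bash
python3 - <<'E'
from h import *
state();avg(5)
for cam in('side','top'):
    ctrl.camera(cam)
    for t in('weight_mid','beam_mid'):print(cam,t,pl(t,cam))
E
```

```text
15.88 [0.5504, 0.1986, 0.0919] [-3.1415, 0.0499, 1.5597] [0.3809, 0.8835, -3.9171] [0.2799, -0.143, -0.0528] 0.0288 59.9952
F [ 0.04  -0.012 -3.826] sd [0.403 0.279 0.269] M [ 0.2771 -0.0792  0.0086] sd [0.0199 0.0339 0.0281]
side weight_mid [([0.5448, 0.0049, 0.0899], 0.66)]
side beam_mid [([0.5522, 0.1848, 0.0863], 0.86)]
top weight_mid [([0.5529, 0.0053, 0.0933], 0.7)]
top beam_mid [([0.5513, 0.1939, 0.0882], 0.88)]
```

Level now (weight underside ≈0.0766, middle ≈0.0773). Combining moment and mass model gives r≈66.5 mm, so I'll shift 2 mm in +y and lower gently.

Request:
carry_out(commands=[[1,[2,0,0],[0,0,0]],[1,[0,0,1],[0,0,0]],[1,[0,0,0],[0,0,0]]])

```text
time_s: 16.8
ee_pos: [0.5504, 0.2006, 0.0907]
eef_rot: [-3.141, 0.05, 1.56]
force: [0.9, 0.9, -3.8]
grip_width: 0.0289
grip_force: 60.0
```

Request:
carry_out(commands=[[1,[0,0,1],[0,0,0]],[1,[0,0,0],[0,0,0]]])

```text
time_s: 17.05
ee_pos: [0.5505, 0.2006, 0.0898]
eef_rot: [-3.141, 0.05, 1.56]
force: [1.4, 0.5, -4.2]
grip_width: 0.029
grip_force: 60.0
```

Request:
carry_out(commands=[[1,[0,0,1],[0,0,0]],[1,[0,0,0],[0,0,0]]])

```text
time_s: 17.3
ee_pos: [0.5505, 0.2006, 0.0889]
eef_rot: [3.141, 0.05, 1.56]
force: [0.5, 0.8, -3.3]
grip_width: 0.0288
grip_force: 60.0
```

Request:
carry_out(commands=[[1,[0,0,0.7],[0,0,0]],[1,[0,0,0],[0,0,0]]])

```text
time_s: 17.55
ee_pos: [0.5505, 0.2006, 0.0882]
eef_rot: [3.141, 0.05, 1.56]
force: [-0.3, 0.3, -2.4]
grip_width: 0.0287
grip_force: 60.0
```

Request:
carry_out(commands=[[1,[0,0,0.7],[0,0,0]],[1,[0,0,0],[0,0,0]]])

```text
time_s: 17.8
ee_pos: [0.5505, 0.2005, 0.0875]
eef_rot: [3.141, 0.05, 1.56]
force: [0.2, 1.0, -1.0]
grip_width: 0.0288
grip_force: 60.0
```

Request:
carry_out(commands=[[1,[0,0,0.5],[0,0,0]],[1,[0,0,0],[0,0,0]]])

```text
time_s: 18.05
ee_pos: [0.5505, 0.2005, 0.087]
eef_rot: [3.141, 0.05, 1.56]
force: [-0.2, 1.6, -0.0]
grip_width: 0.0287
grip_force: 60.0
```

```bash
python3 - <<'E'
from h import *
avg(10);state()
E
```

```text
F [-0.22   1.653 -0.313] sd [0.384 0.483 0.381] M [ 0.3165 -0.0632 -0.0084] sd [0.0265 0.0465 0.0265]
18.55 [0.5505, 0.2004, 0.087] [3.1415, 0.05, 1.5598] [0.345, 1.9398, -0.8931] [0.2775, -0.095, -0.0091] 0.029 59.999
```

Request:
carry_out(commands=[[0.5,[0,0,0],[0,0,0]],[0.5,[0,0,0],[0,0,0]],[0.5,[0,0,0],[0,0,0]],[0.5,[0,0,0],[0,0,0]],[0.5,[0,0,0],[0,0,0]],[0.5,[0,0,0],[0,0,0]],[0.5,[0,0,0],[0,0,0]],[0.5,[0,0,0],[0,0,0]]])

```text
time_s: 19.55
ee_pos: [0.5505, 0.2005, 0.087]
eef_rot: [3.142, 0.05, 1.56]
force: [-0.7, -0.5, 0.1]
grip_width: 0.0468
grip_force: 0.0
```

```bash
cat >> h.py <<'E'
def tilt():
    for i in range(2):
        for cam in('side','top'):
            ctrl.camera(cam)
            w,b=pl('weight_mid',cam),pl('beam_mid',cam)
            print(cam,w,b,'droop',round(b[0][0][2]-.01-w[0][0][2]+.015,4) if w and b else '')
E
python3 - <<'E'
from h import *
state();tilt();state()
E
```

```text
19.55 [0.5505, 0.2005, 0.087] [3.1416, 0.05, 1.5597] [-0.7275, -0.4897, 0.1277] [-0.0324, -0.107, 0.078] 0.0468 0.0
side [([0.5471, 0.0082, 0.0933], 0.71)] [([0.5529, 0.1871, 0.081], 0.87)] droop -0.0073
top [([0.5485, 0.0051, 0.0912], 0.69)] [([0.5516, 0.1943, 0.0902], 0.81)] droop 0.004
side [] [([0.5556, 0.1869, 0.0856], 0.81)] droop 
top [([0.5505, 0.0061, 0.0837], 0.72)] [([0.5516, 0.194, 0.0913], 0.84)] droop 0.0126
20.15 [0.5505, 0.2004, 0.087] [-3.1416, 0.05, 1.5598] [-0.4801, 0.0119, -0.5131] [-0.0157, -0.0814, -0.0167] 0.0466 0.0
```

```bash
cat >> h.py <<'E'
def blue(img,uv0):
    h=cv2.cvtColor(img,cv2.COLOR_BGR2HSV);m=cv2.inRange(h,(100,120,40),(125,255,255))
    v,u=np.nonzero(m);k=np.hypot(u-uv0[0],v-uv0[1])<16
    return np.array([u[k].mean(),v[k].mean()]),k.sum()
def proj(c,X): return cv2.projectPoints(np.float64(X).reshape(-1,1,3),np.float64(c['rvec']),np.float64(c['tvec']),c['camera_matrix'],np.array([c['k1'],0,0,0.]))[0].reshape(-1,2)
def tri(cams,uvs):
    from scipy.optimize import least_squares
    f=lambda X:np.concatenate([proj(c,X)[0]-u for c,u in zip(cams,uvs)])
    return least_squares(f,[.5,-.1,.1],x_scale=.1).x
def wt():
    cams=[ctrl.camera(n) for n in('side','top')]
    uv=[blue(c['img'],proj(c,[.55,.007,.09])[0]) for c in cams]
    return tri(cams,[u[0] for u in uv]),uv
E
python3 - <<'E'
from h import *
cams=[ctrl.camera(n) for n in('side','top')]
uv=[blue(cv2.imread(f'pics/{n}1.png'),proj(c,[.333,-.412,.018])[0]) for n,c in zip(('side','top'),cams)]
print('start',tri(cams,[u[0] for u in uv]),uv)
for i in range(3): print(wt())
state()
E
```

```text
start [ 0.33480297 -0.41242876  0.01818556] [(array([248.63333333, 288.55      ]), np.int64(60)), (array([441.40112994, 239.9039548 ]), np.int64(177))]
(array([0.5479535 , 0.00512868, 0.09266846]), [(array([350.81481481, 197.4537037 ]), np.int64(108)), (array([307.95673077, 166.00480769]), np.int64(208))])
(array([0.54906298, 0.00518716, 0.09590399]), [(array([350.89719626, 197.04672897]), np.int64(107)), (array([307.80382775, 165.21052632]), np.int64(209))])
(array([0.54883037, 0.00567831, 0.09911008]), [(array([351.1372549 , 196.34313725]), np.int64(102)), (array([307.68571429, 165.21904762]), np.int64(210))])
20.55 [0.5505, 0.2005, 0.087] [3.1416, 0.05, 1.5599] [0.199, -0.2465, 0.0621] [-0.0063, -0.043, 0.0341] 0.0469 0.0
```

```bash
python3 - <<'E'
from h import *
for i in range(10): print(wt()[0].round(4).tolist(),end=' ')
state()
E
```

```text
[0.5483, 0.0054, 0.1005] [0.5482, 0.0051, 0.0985] [0.5475, 0.005, 0.094] [0.5479, 0.005, 0.0919] [0.5479, 0.0054, 0.0901] [0.548, 0.005, 0.0914] [0.548, 0.0051, 0.0915] [0.5487, 0.0048, 0.0962] [0.5486, 0.0056, 0.098] [0.5484, 0.0056, 0.0994] 21.55 [0.5505, 0.2004, 0.087] [3.1416, 0.05, 1.5598] [-0.1035, 0.1463, -0.2932] [0.0729, -0.0743, 0.0181] 0.0471 0.0
```

The bar is rocking about level, so it is nearly balanced. I'll let it settle.

Request:
carry_out(commands=[[0.5,[0,0,0],[0,0,0]],[0.5,[0,0,0],[0,0,0]],[0.5,[0,0,0],[0,0,0]],[0.5,[0,0,0],[0,0,0]],[0.5,[0,0,0],[0,0,0]],[0.5,[0,0,0],[0,0,0]],[0.5,[0,0,0],[0,0,0]],[0.5,[0,0,0],[0,0,0]]])

```text
time_s: 22.55
ee_pos: [0.5505, 0.2004, 0.087]
eef_rot: [3.142, 0.05, 1.56]
force: [-1.0, 0.3, 0.3]
grip_width: 0.0467
grip_force: 0.0
```

```bash
python3 - <<'E'
from h import *
for i in range(9): print(wt()[0].round(4).tolist(),end=' ')
state()
for i in range(2):
    ctrl.camera('top');print(pl('beam_mid','top'))
E
```

```text
[0.5475, 0.005, 0.0938] [0.5475, 0.0049, 0.0932] [0.548, 0.0048, 0.0951] [0.5491, 0.0053, 0.0971] [0.5486, 0.0054, 0.099] [0.5485, 0.0053, 0.0984] [0.5479, 0.005, 0.0955] [0.5478, 0.0049, 0.0939] [0.548, 0.0051, 0.0946] 23.45 [0.5505, 0.2004, 0.087] [-3.1416, 0.05, 1.5598] [-0.1205, 0.6707, 1.4157] [-0.071, -0.047, -0.0264] 0.0469 0.0
[([0.5495, 0.1933, 0.0861], 0.98)]
[([0.4668, 0.1351, 0.1257], 0.65), ([0.5491, 0.1943, 0.0877], 0.61)]
```

Request:
carry_out(commands=[[0.5,[0,0,0],[0,0,0]],[0.5,[0,0,0],[0,0,0]],[0.5,[0,0,0],[0,0,0]],[0.5,[0,0,0],[0,0,0]],[0.5,[0,0,0],[0,0,0]],[0.5,[0,0,0],[0,0,0]],[0.5,[0,0,0],[0,0,0]],[0.5,[0,0,0],[0,0,0]],[0.5,[0,0,0],[0,0,0]],[0.5,[0,0,0],[0,0,0]]])

```text
time_s: 24.9
ee_pos: [0.5505, 0.2004, 0.0869]
eef_rot: [-3.142, 0.05, 1.56]
force: [-1.1, -0.1, 0.1]
grip_width: 0.0472
grip_force: 0.0
```

```bash
python3 - <<'E'
from h import *
for i in range(9): print(wt()[0].round(4).tolist(),end=' ')
state();c=ctrl.camera('wrist');cv2.imwrite('pics/w5.png',c['img']);tilt()
E
```

```text
[0.5484, 0.0051, 0.0966] [0.548, 0.005, 0.096] [0.5479, 0.0049, 0.0957] [0.5487, 0.005, 0.0963] [0.5489, 0.0053, 0.0973] [0.549, 0.0052, 0.0972] [0.5483, 0.005, 0.0961] [0.5484, 0.0051, 0.0961] [0.5481, 0.0051, 0.097] 25.8 [0.5505, 0.2004, 0.087] [-3.1416, 0.05, 1.5598] [0.0272, 0.3583, -0.2478] [-0.042, -0.1163, -0.0144] 0.0476 0.0
side [([0.548, 0.0092, 0.0871], 0.75)] [([0.5516, 0.1877, 0.0846], 0.65)] droop 0.0025
top [([0.5516, 0.0087, 0.0891], 0.55)] [([0.5496, 0.1962, 0.0864], 0.7)] droop 0.0023
side [([0.5471, 0.0097, 0.0868], 0.64)] [([0.5535, 0.1881, 0.0827], 0.87)] droop 0.0009
top [([0.5508, 0.0057, 0.092], 0.79)] [([0.5514, 0.1937, 0.0872], 0.69)] droop 0.0002
```

View pics/w5.png

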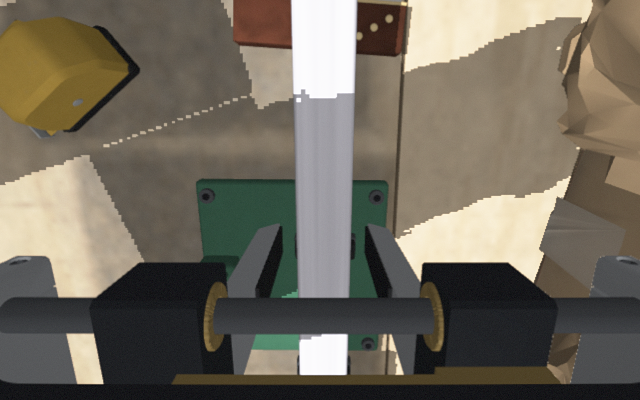

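The wrist view shows the bar lying free at u 296–355, with fingers open both sides, the plate beneath, and tape and square untouched. The oscillation has died out at an equilibrium off both rests. I'll measure the pitch more exactly by fitting the bar's two top edges in the wrist view, with the bench picture as a reference for level.

```bash
cat > fit.py <<'E'
from h import *
from scipy.optimize import least_squares
def edges(img,rows,u0,half,w=9):
    g=cv2.GaussianBlur(img,(1,5),0).astype(float);out=[]
    for v in rows:
        for s in(-1,1):
            c=int(round(u0(v)+s*half(v)));a=g[v,c-w:c+w+1]
            d=np.abs(np.diff(a,axis=0)).sum(1);d[d<.4*d.max()]=0
            i=int(d.argmax());k=slice(max(i-2,0),i+3)
            out.append((v,s,c-w+.5+(d[k]*np.arange(len(d))[k]).sum()/d[k].sum()))
    return np.array(out)
def fit(cam,E,p0,yref):
    # p: x offset, ztop, pitch(along axis rise), yaw ; axis dir from yaw
    def res(p,full=False):
        x,z,t,yaw=p;d=np.array([np.cos(yaw),np.sin(yaw),t]);n=np.array([np.sin(yaw),-np.cos(yaw),0])
        base=np.array([x,yref,z]);r=[]
        s=np.linspace(-.1,.3,60)
        for sg in(-1,1):
            P=proj(cam,base+s[:,None]*d+sg*.015*n);e=E[E[:,1]==sg];o=np.argsort(P[:,1])
            r.append(e[:,2]-np.interp(e[:,0],P[o,1],P[o,0]))
        return np.concatenate(r)
    s=least_squares(res,p0,loss='soft_l1',f_scale=.5,x_scale=[.01,.01,.01,.01])
    return s.x,np.sqrt(np.median(s.fun**2)),np.sqrt(np.diag(np.linalg.inv(s.jac.T@s.jac)))*.4
E
python3 - <<'E'
from fit import *
c=ctrl.camera('wrist');o=ctrl.get_obs()
Rc=R.from_rotvec(np.ravel(c['rvec']));tc=np.ravel(c['tvec'])
def cam_at(pos,rot):
    # X_tool -> camera fixed
    Rt=R.from_euler('xyz',o['eef_rot']);A=Rc*Rt;b=Rc.apply(o['ee_pos'])+tc
    R1=R.from_euler('xyz',rot);Rn=A*R1.inv()
    return dict(c,rvec=Rn.as_rotvec(),tvec=b-Rn.apply(pos))
def run(img,cam,p0,yref,rows):
    yaw=p0[3];d=np.array([np.cos(yaw),np.sin(yaw),0]);n=np.array([np.sin(yaw),-np.cos(yaw),0])
    s=np.linspace(-.1,.3,60)
    for it in range(2):
        x,z,t,yaw=p0;d=np.array([np.cos(yaw),np.sin(yaw),t]);n=np.array([np.sin(yaw),-np.cos(yaw),0])
        P=[proj(cam,np.array([x,yref,z])+s[:,None]*d+g*.015*n) for g in(-1,1)]
        f=[lambda v,p=p:np.interp(v,p[np.argsort(p[:,1]),1],p[np.argsort(p[:,1]),0]) for p in P]
        E=edges(img,rows,lambda v:(f[0](v)+f[1](v))/2,lambda v:(f[1](v)-f[0](v))/2,9 if it==0 else 5)
        p0,rm,sd=fit(cam,E,p0,yref)
    print(p0.round(4),'res',rm.round(2),'sd',sd.round(4))
c1=cam_at([.3881,-.2997,.2],[3.1415,-.0002,1.1274])
for rows in(range(40,250,4),range(20,230,4)):run(cv2.imread('pics/w1.png'),c1,[.4162,.02,0,1.117],-.24,rows)
for rows in(range(100,240,3),range(20,240,4),range(20,180,4)):run(c['img'],c,[.5505,.095,0,1.56],.2,rows)
E
```

```text
[0.4152 0.0126 0.0565 1.1161] res 0.13 sd [0.0001 0.0012 0.0194 0.0008]
[0.4153 0.0125 0.0309 1.116 ] res 0.14 sd [0.0001 0.0011 0.0186 0.0008]
[ 0.5505  0.0927 -0.0863  1.5535] res 0.16 sd [0.0001 0.0006 0.0138 0.0012]
[0.5506 0.0897 0.009  1.5593] res 0.24 sd [0.0001 0.0007 0.0088 0.0008]
[0.5511 0.0825 0.0885 1.564 ] res 0.14 sd [0.0001 0.0011 0.0136 0.0012]
```

The single-view fit is too loose to use. The other evidence agrees on level: force/moment balance, network heights, and free rocking about one equilibrium off both rests. I'll back off and go over the knob, pinching it along world y so the ball pivots in the pads.

Request:
carry_out(commands=[[0.5,[0,0,-10],[0,0,0]],[0.5,[0,0,-15],[0,0,0]],[0.4,[0,0,-25],[0,0,0]],[0.3,[0,0,-40],[0,0,0]],[0.3,[0,0,-50],[0,0,0]],[0.3,[0,0,-50],[0,0.05,0]],[0.3,[0,0,-15],[0,0,0]],[0.3,[0,0,0],[0,0,0]]])

```text
time_s: 27.5
ee_pos: [0.5506, 0.2099, 0.2926]
eef_rot: [3.14, -0.0, 1.56]
force: [1.0, 0.1, -1.5]
grip_width: 0.0662
grip_force: 0.0
```

```bash
python3 - <<'E'
from h import *
state()
for i in range(3): print(wt()[0].round(4).tolist())
print(pl('beam_mid','side'),pl('weight_mid','side'),pl('beam_mid','top'),pl('weight_mid','top'),pl('marker_knob','top'),pl('marker_knob','side'))
plan([.42,.137,.29],3.14,10,.3)
E
```

```text
27.5 [0.5506, 0.2099, 0.2926] [3.14, -0.0001, 1.5597] [0.9786, 0.0778, -1.4858] [-0.0993, -0.0875, 0.0236] 0.0662 0.0
[0.5482, 0.0048, 0.0975]
[0.5485, 0.0052, 0.0964]
[0.5486, 0.0049, 0.096]
[([0.5521, 0.1888, 0.0827], 0.6)] [([0.5477, 0.0066, 0.0874], 0.53)] [([0.5519, 0.1945, 0.0878], 0.98)] [([0.5532, 0.0048, 0.0928], 0.53)] [([0.4178, 0.1383, 0.2219], 0.64)] []
[[0.3, [-7.4, -13.0, 0.2], [-0.0, -0.0, -0.158]], [0.3, [-5.3, -14.0, 0.2], [-0.0, -0.0, -0.158]], [0.3, [-3.0, -14.6, 0.2], [-0.0, -0.0, -0.158]], [0.3, [-0.7, -14.9, 0.1], [-0.0, -0.0, -0.158]], [0.3, [1.6, -14.9, 0.2], [-0.0, -0.0, -0.158]], [0.3, [4.0, -14.4, 0.1], [-0.0, -0.0, -0.158]], [0.3, [6.2, -13.6, 0.2], [-0.0, -0.0, -0.158]], [0.3, [8.3, -12.5, 0.1], [-0.0, -0.0, -0.158]], [0.3, [10.1, -11.0, 0.2], [-0.0, -0.0, -0.158]], [0.3, [11.7, -9.3, 0.1], [-0.0, -0.0, -0.158]]]
```

With the bar unobstructed, weight and middle undersides agree within each camera (side 72.7/72.4 mm, top 77.8/77.8), so it is level. On to the knob.

Request:
carry_out(commands=[[0.3,[-7.4,-13,0],[0,0,-0.158]],[0.3,[-5.3,-14,0],[0,0,-0.158]],[0.3,[-3,-14.6,0],[0,0,-0.158]],[0.3,[-0.7,-14.9,0],[0,0,-0.158]],[0.3,[1.6,-14.9,0],[0,0,-0.158]],[0.3,[4,-14.4,0],[0,0,-0.158]],[0.3,[6.2,-13.6,0],[0,0,-0.158]],[0.3,[8.3,-12.5,0],[0,0,-0.158]],[0.3,[10.1,-11,0],[0,0,-0.158]],[0.3,[11.7,-9.3,0],[0,0,-0.158]]])

```text
time_s: 29.35
ee_pos: [0.4196, 0.1368, 0.2918]
eef_rot: [3.142, 0.0, -3.138]
force: [-0.3, 0.1, -0.4]
grip_width: 0.0659
grip_force: 0.0
```

```bash
python3 - <<'E'
from h import *
for i in range(3):
    c=ctrl.camera('wrist')
    h=cv2.cvtColor(c['img'],cv2.COLOR_BGR2HSV);m=cv2.inRange(h,(0,170,80),(8,255,255))|cv2.inRange(h,(172,170,80),(180,255,255))
    n,l,st,ce=cv2.connectedComponentsWithStats(m)
    for k in range(1,n):
        if st[k,4]>60: print(st[k],ce[k].round(1),toworld(c,[ce[k]],.225)[0].round(4))
state();print(pl('marker_knob','wrist'),pl('marker_hinge','wrist'),pl('edge_top','wrist'))
cv2.imwrite('pics/w6.png',c['img'])
E
```

```text
[310 194  30  30 698] [324.2 208.4] [0.4204 0.1367 0.225 ]
[310 195  30  30 698] [324.8 209.5] [0.4204 0.1367 0.225 ]
[310 194  30  30 698] [324.3 208.4] [0.4205 0.1367 0.225 ]
29.5 [0.42, 0.137, 0.2921] [3.1414, 0.0008, 3.1368] [0.5115, 0.1492, 0.3385] [0.0665, -0.1129, 0.0331] 0.0664 0.0
[([0.4237, 0.1352, 0.2242], 0.77), ([0.5489, 0.135, 0.0727], 0.49)] [([0.4656, 0.1378, 0.1293], 0.7)] [([0.552, 0.1335, 0.0741], 0.57), ([0.5508, 0.1932, 0.0751], 0.45)]
```

View pics/w6.png

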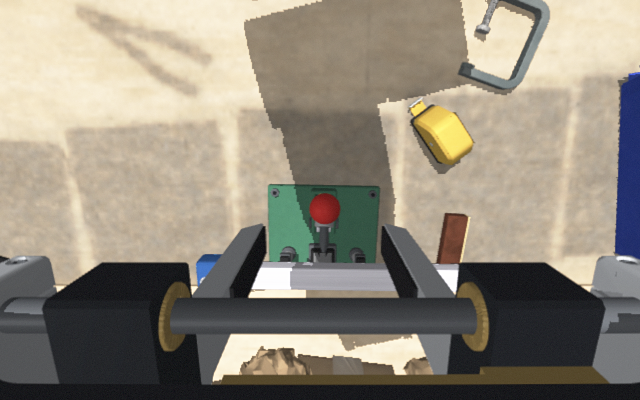

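The wrist view shows the red knob centred between the open fingers at (324,208), the bar across at row 275, and the tape and square clear. The knob comes out at (0.4204, 0.1367, 0.225), which agrees with the hinge geometry. Descend and pinch.

Request:
carry_out(commands=[[0.3,[0,0,20],[0,0,0]],[0.3,[0,0,25],[0,0,0]],[0.3,[0,0,25],[0,0,0]],[0.3,[0,0,13],[0,0,0]],[0.3,[0,0,0],[0,0,0]],[1,[0,0,0],[0,0,0]],[1,[0,0,0],[0,0,0]],[1,[0,0,0],[0,0,0]],[1,[0,0,0],[0,0,0]],[1,[0,0,0],[0,0,0]]], squeeze=20)

```text
time_s: 30.9
ee_pos: [0.4201, 0.1375, 0.2088]
eef_rot: [3.14, 0.0, 3.14]
force: [0.7, 3.8, -0.1]
grip_width: 0.0225
grip_force: 20.0
```

```bash
python3 - <<'E'
from h import *
state()
h=np.array([.465,.125]);p=None;rows=[]
th=np.linspace(1.99,-.02,24)
for t in th:
    k=h+.109*np.array([np.cos(t),np.sin(t)])
    if p is not None: rows.append([1,[round(-(k-p)[0]*1000,1),0,round(-(k-p)[1]*1000,1)],[0,0,0]])
    p=k
print(len(rows),rows)
E
```

```text
30.9 [0.4201, 0.1375, 0.2088] [3.1402, 0.0002, 3.1398] [0.74, 3.7586, -0.0972] [0.6507, -0.0852, 0.0017] 0.0225 20.0019
23 [[1, [np.float64(-8.9), 0, np.float64(-3.5)], [0, 0, 0]], [1, [np.float64(-9.1), 0, np.float64(-2.7)], [0, 0, 0]], [1, [np.float64(-9.3), 0, np.float64(-1.9)], [0, 0, 0]], [1, [np.float64(-9.5), 0, np.float64(-1.1)], [0, 0, 0]], [1, [np.float64(-9.5), 0, np.float64(-0.2)], [0, 0, 0]], [1, [np.float64(-9.5), 0, np.float64(0.6)], [0, 0, 0]], [1, [np.float64(-9.4), 0, np.float64(1.4)], [0, 0, 0]], [1, [np.float64(-9.3), 0, np.float64(2.2)], [0, 0, 0]], [1, [np.float64(-9.0), 0, np.float64(3.0)], [0, 0, 0]], [1, [np.float64(-8.7), 0, np.float64(3.8)], [0, 0, 0]], [1, [np.float64(-8.4), 0, np.float64(4.6)], [0, 0, 0]], [1, [np.float64(-7.9), 0, np.float64(5.3)], [0, 0, 0]], [1, [np.float64(-7.4), 0, np.float64(5.9)], [0, 0, 0]], [1, [np.float64(-6.9), 0, np.float64(6.6)], [0, 0, 0]], [1, [np.float64(-6.3), 0, np.float64(7.1)], [0, 0, 0]], [1, [np.float64(-5.7), 0, np.float64(7.7)], [0, 0, 0]], [1, [np.float64(-5.0), 0, np.float64(8.1)], [0, 0, 0]], [1, [np.float64(-4.2), 0, np.float64(8.5)], [0, 0, 0]], [1, [np.float64(-3.5), 0, np.float64(8.9)], [0, 0, 0]], [1, [np.float64(-2.7), 0, np.float64(9.1)], [0, 0, 0]], [1, [np.float64(-1.9), 0, np.float64(9.3)], [0, 0, 0]], [1, [np.float64(-1.1), 0, np.float64(9.5)], [0, 0, 0]], [1, [np.float64(-0.2), 0, np.float64(9.5)], [0, 0, 0]]]
```

Request:
carry_out(commands=[[1,[-8.9,0.5,-3.5],[0,0,0]],[1,[-9.1,0.3,-2.7],[0,0,0]],[1,[-9.3,0,-1.9],[0,0,0]],[1,[-9.5,0,-1.1],[0,0,0]],[1,[-9.5,0,-0.2],[0,0,0]],[1,[-9.5,0,0.6],[0,0,0]],[1,[-9.4,0,1.4],[0,0,0]],[1,[-9.3,0,2.2],[0,0,0]]])

```text
time_s: 31.9
ee_pos: [0.4949, 0.1366, 0.2147]
eef_rot: [-3.14, 0.0, 3.139]
force: [-4.2, -8.6, 8.4]
grip_width: 0.0223
grip_force: 20.0
```

Request:
carry_out(commands=[[1,[-9,0,3],[0,0,0]],[1,[-8.7,0,3.8],[0,0,0]],[1,[-8.4,0,4.6],[0,0,0]],[1,[-7.9,0,5.3],[0,0,0]],[1,[-7.4,0,5.9],[0,0,0]],[1,[-6.9,0,6.6],[0,0,0]],[1,[-6.3,0,7.1],[0,0,0]],[1,[-5.7,0,7.7],[0,0,0]]])

```text
time_s: 32.9
ee_pos: [0.5549, 0.1376, 0.169]
eef_rot: [-3.142, -0.001, 3.14]
force: [0.0, 0.4, 0.6]
grip_width: 0.0001
grip_force: 0.0
```

The knob slipped out of the pads and the fingers are now shut. I'll find the knob and push it instead.

```bash
python3 - <<'E'
from h import *
state()
for cam in('side','top','wrist'):
    c=ctrl.camera(cam);print(cam,pl('marker_knob',cam),pl('marker_hinge',cam))
    h=cv2.cvtColor(c['img'],cv2.COLOR_BGR2HSV);m=cv2.inRange(h,(0,170,80),(8,255,255))|cv2.inRange(h,(172,170,80),(180,255,255))
    n,l,st,ce=cv2.connectedComponentsWithStats(m)
    for t in np.arange(0,2.1,.1):
        k=[.465+.109*np.cos(t),.136,.125+.109*np.sin(t)];u=proj(c,k)[0]
        for j in range(1,n):
            if st[j,4]>8 and np.hypot(*(ce[j]-u))<4: print(cam,'theta',t.round(1),st[j],ce[j].round(1),(ce[j]-u).round(1))
print([wt()[0].round(4).tolist() for i in range(2)])
E
```

```text
32.9 [0.5549, 0.1376, 0.169] [-3.1416, -0.001, 3.1399] [0.0081, 0.38, 0.5991] [0.0885, -0.1889, -0.0078] 0.0001 0.0
side [([0.5194, 0.135, 0.2203], 0.49)] [([0.4664, 0.137, 0.1232], 0.67)]
top [] []
wrist [([0.5208, 0.1374, 0.2167], 0.87)] [([0.4668, 0.1377, 0.1278], 0.83)]
[[0.5482, 0.0049, 0.0959], [0.5484, 0.0052, 0.0965]]
```

The side and wrist views put the knob at (0.520, 0.136, 0.2185), θ≈1.04, and the bar is undisturbed. I'll go round over the knob and push it down along the arc with closed fingers.

Request:
carry_out(commands=[[1,[-25,0,0],[0,0,0]],[1,[-15,-1,-10],[0,0,0]],[1,[0,0,-40],[0,0,0]],[1,[0,0,-45],[0,0,0]],[1,[25,0,0],[0,0,0]],[1,[35,0,0],[0,0,0]],[1,[18,0,0],[0,0,0]],[1,[0,0,0],[0,0,0]]])

```text
time_s: 34.55
ee_pos: [0.5164, 0.1368, 0.2656]
eef_rot: [3.141, 0.001, 3.14]
force: [-0.5, -0.1, 0.9]
grip_width: 0.0009
grip_force: 0.0
```

```bash
python3 - <<'E'
from h import *
state();c=ctrl.camera('wrist');print(pl('marker_knob','wrist'))
s=ctrl.camera('side');print(pl('marker_knob','side'))
h=np.array([.465,.125]);o=ctrl.get_obs()['ee_pos'];p=np.array([o[0],o[2]])
for t in np.linspace(1.04,-.03,14):
    k=h+.109*np.array([np.cos(t),np.sin(t)])+[-.003,.012]
    d=k-p;print([1,[float(round(-d[0]*1000,1)),0,float(round(-d[1]*1000,1))],[0,0,0]],end=', ');p=k
E
```

```text
34.55 [0.5164, 0.1368, 0.2656] [3.1414, 0.001, 3.1401] [-0.5001, -0.1094, 0.9178] [0.0705, -0.1527, 0.0072] 0.0009 0.0
[([0.5222, 0.1347, 0.219], 0.68)]
[([0.5187, 0.1387, 0.2187], 0.65)]
[1, [0.2, 0, 33.7], [0, 0, 0]], [1, [-7.5, 0, 4.9], [0, 0, 0]], [1, [-7.1, 0, 5.5], [0, 0, 0]], [1, [-6.6, 0, 6.0], [0, 0, 0]], [1, [-6.1, 0, 6.6], [0, 0, 0]], [1, [-5.6, 0, 7.0], [0, 0, 0]], [1, [-5.0, 0, 7.5], [0, 0, 0]], [1, [-4.3, 0, 7.8], [0, 0, 0]], [1, [-3.7, 0, 8.2], [0, 0, 0]], [1, [-3.0, 0, 8.5], [0, 0, 0]], [1, [-2.3, 0, 8.7], [0, 0, 0]], [1, [-1.6, 0, 8.8], [0, 0, 0]], [1, [-0.8, 0, 8.9], [0, 0, 0]], [1, [-0.1, 0, 9.0], [0, 0, 0]],
```

Request:
carry_out(commands=[[1,[0,0,20],[0,0,0]],[1,[0,0,13],[0,0,0]],[1,[-7.5,0,5],[0,0,0]],[1,[-7,0,5.5],[0,0,0]],[1,[-6.6,0,6],[0,0,0]],[1,[-6,0,6.6],[0,0,0]],[1,[-5.6,0,7],[0,0,0]],[1,[0,0,0],[0,0,0]]])

```text
time_s: 35.75
ee_pos: [0.552, 0.1364, 0.2034]
eef_rot: [3.141, 0.006, 3.139]
force: [5.7, -0.6, 10.0]
grip_width: 0.0006
grip_force: 5.0
```

```bash
python3 - <<'E'
from h import *
state();c=ctrl.camera('wrist');print(pl('marker_knob','wrist'))
s=ctrl.camera('side');print(pl('marker_knob','side'))
E
```

```text
35.75 [0.552, 0.1364, 0.2034] [3.1411, 0.0062, 3.1392] [5.7293, -0.5514, 10.0483] [-0.0812, -1.4248, 0.0134] 0.0006 4.9532
[([0.5511, 0.1365, 0.1914], 0.82)]
[([0.5534, 0.1373, 0.1885], 0.69), ([0.5515, 0.1877, 0.0843], 0.55)]
```

Request:
carry_out(commands=[[1,[-5,0,7.5],[0,0,0]],[1,[-4.3,0,7.8],[0,0,0]],[1,[-3.7,0,8.2],[0,0,0]],[1,[-3,0,8.5],[0,0,0]],[1,[-2.3,0,8.7],[0,0,0]],[1,[-1.6,0,8.5],[0,0,0]],[1,[-0.8,0,7.5],[0,0,0]],[1,[0,0,0],[0,0,0]]])

```text
time_s: 36.95
ee_pos: [0.5704, 0.1365, 0.1447]
eef_rot: [-3.142, -0.001, 3.14]
force: [-0.2, -1.2, 0.1]
grip_width: 0.0003
grip_force: 0.1
```

```bash
python3 - <<'E'
from h import *
state();c=ctrl.camera('wrist');print(pl('marker_knob','wrist'))
s=ctrl.camera('side');print(pl('marker_knob','side'))
E
```

```text
36.95 [0.5704, 0.1365, 0.1447] [-3.1416, -0.0006, 3.1396] [-0.1503, -1.2473, 0.0764] [0.0099, -0.2203, 0.065] 0.0003 0.0892
[([0.5755, 0.1315, 0.1338], 0.71)]
[([0.5751, 0.1366, 0.1337], 0.67)]
```

Request:
carry_out(commands=[[1,[0,0,2],[0,0,0]],[1,[0,0,2],[0,0,0]],[1,[0,0,2],[0,0,0]],[1,[0,0,0],[0,0,0]]])

```text
time_s: 37.65
ee_pos: [0.5706, 0.1366, 0.1394]
eef_rot: [3.141, 0.001, 3.14]
force: [2.5, -0.0, 3.9]
grip_width: 0.0005
grip_force: 1.9
```

Request:
carry_out(commands=[[1,[0,0,1.5],[0,0,0]],[1,[0,0,1.5],[0,0,0]],[1,[0,0,0],[0,0,0]]])

```text
time_s: 38.02
ee_pos: [0.5709, 0.1365, 0.1368]
eef_rot: [3.141, 0.002, 3.14]
force: [2.8, -0.0, 6.5]
grip_width: 0.0004
grip_force: 3.3
```

Request:
carry_out(commands=[[1,[0,0,1.5],[0,0,0]],[1,[0,0,1.5],[0,0,0]],[1,[0,0,0],[0,0,0]]])

```text
time_s: 38.4
ee_pos: [0.5713, 0.1366, 0.1359]
eef_rot: [3.141, 0.004, 3.14]
force: [-3.8, -1.3, 25.2]
grip_width: 0.0001
grip_force: 12.3
```

Request:
carry_out(commands=[[1,[0,0,1.5],[0,0,0]],[1,[0,0,1.5],[0,0,0]],[1,[0,0,0],[0,0,0]]])

```text
time_s: 38.78
ee_pos: [0.5716, 0.1367, 0.1352]
eef_rot: [3.141, 0.006, 3.14]
force: [-14.1, -3.7, 44.2]
grip_width: 0.0004
grip_force: 21.9
```

The marker is on its stop. Backing off upwards, then a check.

Request:
carry_out(commands=[[1,[0,0,-4],[0,0,0]],[1,[0,0,-10],[0,0,0]],[1,[0,0,-25],[0,0,0]],[1,[0,0,-40],[0,0,0]],[1,[0,0,-40],[0,0,0]],[1,[30,0,-30],[0,0,0]],[1,[40,0,0],[0,0,0]],[1,[40,0,0],[0,0,0]],[1,[0,0,0],[0,0,0]],[1,[0,0,0],[0,0,0]]])

```text
time_s: 40.02
ee_pos: [0.4606, 0.1368, 0.2791]
eef_rot: [-3.142, -0.0, 3.14]
force: [-0.0, 0.5, -0.6]
grip_width: 0.0006
grip_force: 0.0
```

```bash
python3 - <<'E'
from h import *
state();print([wt()[0].round(4).tolist() for i in range(4)]);tilt()
c=ctrl.camera('wrist');print(pl('marker_knob','wrist'),pl('beam_mid','wrist'))
s=ctrl.camera('side');print(pl('marker_knob','side'))
t=ctrl.camera('top');print(pl('marker_knob','top'))
for k in('square','punch','tape'):print(k,pl(k,'top'))
a=cv2.resize(s['img'][130:230,290:420],None,fx=4,fy=4,interpolation=cv2.INTER_CUBIC)
cv2.imwrite('pics/s9.png',np.vstack([a,cv2.resize(c['img'],(520,200*520//640+37))])[:600])
E
```

```text
40.02 [0.4606, 0.1368, 0.2791] [-3.1416, -0.0002, 3.1398] [-0.0117, 0.4617, -0.6066] [0.0095, -0.1466, -0.0154] 0.0006 0.0Traceback (most recent call last):
  File "<stdin>", line 2, in <module>
  File "h.py", line 48, in wt
    cams=[ctrl.camera(n) for n in('side','top')]
          ~~~~~~~~~~~^^^
ValueError: 200 camera calls are used up
```

The camera calls are used up. The force rise at the expected knob height (ball top ≈0.136) confirms the stop. I'll let everything settle, then hand in.

Request:
carry_out(commands=[[1,[0,0,0],[0,0,0]],[1,[0,0,0],[0,0,0]],[1,[0,0,0],[0,0,0]],[1,[0,0,0],[0,0,0]],[1,[0,0,0],[0,0,0]],[1,[0,0,0],[0,0,0]],[1,[0,0,0],[0,0,0]],[1,[0,0,0],[0,0,0]],[1,[0,0,0],[0,0,0]],[1,[0,0,0],[0,0,0]]])

```text
time_s: 41.62
ee_pos: [0.4602, 0.1367, 0.2791]
eef_rot: [-3.142, 0.0, 3.14]
force: [-0.4, -0.3, 0.2]
grip_width: 0.0005
grip_force: 0.0
```

Request:
carry_out(commands=[[1,[0,0,0],[0,0,0]],[1,[0,0,0],[0,0,0]],[1,[0,0,0],[0,0,0]],[1,[0,0,0],[0,0,0]],[1,[0,0,0],[0,0,0]],[1,[0,0,0],[0,0,0]],[1,[0,0,0],[0,0,0]],[1,[0,0,0],[0,0,0]]])

```text
time_s: 42.62
ee_pos: [0.4602, 0.1367, 0.2791]
eef_rot: [-3.142, -0.0, 3.14]
force: [0.4, 0.1, 0.2]
grip_width: 0.0006
grip_force: 0.0
```

```bash
python3 -c "
from station import ctrl
print(ctrl.hand_in())"
```

```text
the job is handed in; nothing more can be done
None
```

I handed the job in at about 43 s with the bar balanced on the edge and the marker pushed down to its stop; no verdict came back, and with the 200 camera calls used up I couldn't check bar, marker or bystanders by picture after the marker came down.

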